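Put the ink bottles back in their dishes

TASK

Tidy the tattoo bench: first clear the steel machine grip out of the ink dish it was left in and stand it upright in the square tray. Then stand the three round ink bottles with pointed nozzles in the round dishes, each in the dish of its own size (large, medium, small), one at a time from the largest to the smallest. Keep the bottles upright, and leave the lidded jar and the square bottle standing where they are.

Things in the scene. Friction and masses are not known exactly. Their poses are not given: they have to be found in the camera images.
- ink_large: the large of the three ink bottles: standing round white plastic bottle with a short pointed black nozzle on top; body 56 mm across, straight-sided up to 60 mm, shoulder to 68 mm, nozzle tip at 92 mm; under 0.25 kg. Origin at the centre of its underside, z up its axis.
- ink_medium: the medium of the three ink bottles: standing round white plastic bottle with a short pointed black nozzle on top; body 44 mm across, straight-sided up to 52 mm, shoulder to 60 mm, nozzle tip at 83 mm; under 0.25 kg. Origin at the centre of its underside, z up its axis.
- ink_small: the small of the three ink bottles: standing round white plastic bottle with a short pointed black nozzle on top; body 32 mm across, straight-sided up to 44 mm, shoulder to 52 mm, nozzle tip at 74 mm; under 0.25 kg. Origin at the centre of its underside, z up its axis.
- dish_large: the large of the three round shallow steel dishes, fixed to the table: 82 mm outside, 76 mm inside, rim 8 mm high, floor 3 mm thick. Origin at the centre of its underside, on the table; its floor is 3 mm above.
- dish_medium: the medium of the three round shallow steel dishes, fixed to the table: 70 mm outside, 64 mm inside, rim 8 mm high, floor 3 mm thick. Origin at the centre of its underside, on the table; its floor is 3 mm above. The steel grip stands in it at the start.
- dish_small: the small of the three round shallow steel dishes, fixed to the table: 58 mm outside, 52 mm inside, rim 8 mm high, floor 3 mm thick. Origin at the centre of its underside, on the table; its floor is 3 mm above.
- grip: tattoo-machine grip: plain upright dark steel cylinder with fine lighter rings, 26 mm across, 60 mm tall, under 0.16 kg, standing at the start in the medium dish (up to 14 mm off its centre). Origin at the centre of its underside, z up its axis.
- tray: square shallow steel tray, fixed to the table: 86 mm outside, 80 mm inside, rim 10 mm high, floor 3 mm thick. Origin at the centre of its underside, on the table.
- jar: bystander: squat white jar with a wide flat metal lid, 62 mm across, 50 mm tall, no nozzle. Origin at the centre of its underside.
- square_bottle: bystander: square white bottle 42 x 42 mm with a flat round black cap, 82 mm tall, no pointed nozzle. Origin at the centre of its underside.

How it is judged (in metres and radians):
On the way, in this order (a step that is already met when the one before it is completed fails the run):
1. the steel grip stands upright and released in the square tray (horizontal distance between grip and tray below 0.038 m and z of grip in the frame of tray between 0 and 0.006 m and angle between grip's own z axis and vertical below 0.12 rad and contact force between grip and the fingers below 0.1 N and linear speed of grip below 0.02 m/s and angular speed of grip below 0.3 rad/s), for 0.2 s.
2. the large ink bottle stands upright and released in the large dish (horizontal distance between ink_large and dish_large below 0.0125 m and z of ink_large in the frame of dish_large between 0 and 0.006 m and angle between ink_large's own z axis and vertical below 0.12 rad and contact force between ink_large and the fingers below 0.1 N and linear speed of ink_large below 0.02 m/s and angular speed of ink_large below 0.3 rad/s), for 0.2 s.
3. the medium ink bottle stands upright and released in the medium dish (horizontal distance between ink_medium and dish_medium below 0.0125 m and z of ink_medium in the frame of dish_medium between 0 and 0.006 m and angle between ink_medium's own z axis and vertical below 0.12 rad and contact force between ink_medium and the fingers below 0.1 N and linear speed of ink_medium below 0.02 m/s and angular speed of ink_medium below 0.3 rad/s), for 0.2 s.
4. the small ink bottle stands upright and released in the small dish (horizontal distance between ink_small and dish_small below 0.0125 m and z of ink_small in the frame of dish_small between 0 and 0.006 m and angle between ink_small's own z axis and vertical below 0.12 rad and contact force between ink_small and the fingers below 0.1 N and linear speed of ink_small below 0.02 m/s and angular speed of ink_small below 0.3 rad/s), for 0.2 s.
At the end, for the whole second after the job is handed in: The grip stands upright (within 0.12 rad) on the floor of the square tray, anywhere inside its rim; each ink bottle stands upright (within 0.12 rad) on the floor inside the rim of the dish of its own size (up to about 10 mm off centre); all are released and at rest (all of step 1 and all of step 2 and all of step 3 and all of step 4); the robot touches nothing.
It fails at once if an ink bottle is tipped by more than 0.6 rad (angle between any of ink_large, ink_medium, ink_small's own z axis and vertical above 0.6 rad).
It fails at once if the jar or the square bottle is moved by more than 30 mm or knocked over (distance of any of jar, square_bottle from where it was at the start of the episode above 0.03 m or angle between any of jar, square_bottle's own z axis and vertical above 0.5 rad).
It also fails if it takes over 120 s, if anything falls off the work surface, if the arm or the gripper's body presses on something with over 40 N, if the wrist force passes 120 N, or if a joint passes its speed limit or range.

ROBOT

A 7-joint arm with a two-finger parallel gripper is mounted at the origin on the work surface. World frame = base frame: x ahead of the robot, y to its left, z up, the work surface at z = 0. Lengths are in m, angles in degrees, forces in N, time in s.
With the tool pointing down it reaches from about 0.425 to 0.875 m from the base axis. Payload 4.7 kg.
Tool frame: the origin (TCP) lies at the very end of the fingers, on their centre line; the grasp point (between the pads) lies 19 mm behind it (env.grip_point_offset is the distance from the TCP to the grasp point, in m); z points along the fingers, y is the line along which they close (so a half turn about z gives the same grasp; the last joint's range is limited). The gripper opens to 87 mm and grips with 3 to 60 N. Pads are 19 mm wide; open, the fingers measure 117 mm over their backs; the gripper's body (75 mm by 190 mm) begins 51 mm behind the grasp point.
Start: joints at [-64.624, 18.392, -4.016, 83.108, 1.295, 78.541, -3.26], TCP at [0.27, 0.591, 0.185] pointing down, gripper open.
Joint ranges: [-163.93, 163.93], [-17.29, 119.83], [-79.2, 71.16], [3.27, 140.29], [-89.18, 269.18], [5.43, 117.66], [-154.24, 154.24]. Speed limits (degrees/s): [147.25, 147.25, 180, 180, 180, 180, 180].

INTERFACE

Orientations are given as [roll, pitch, yaw] about the fixed x, y, z axes, in that order (R = Rz(yaw) Ry(pitch) Rx(roll)).
In Python, from cell import env gives the robot as it stands.
- The arm moves only by the tool jog_arm, never from a script. Its argument "motion" is a list of rows, each an object of numbers: "x", "y", "z": the shift along the tool's x, y, z in cm; "ax", "ay", "az": the turn, a rotation vector about the tool's x, y, z in degrees. In form: [{"x": .., "y": .., "z": .., "ax": .., "ay": .., "az": ..}, ...]. A call has exactly 5 rows; each row shifts and turns the commanded pose from where the row before left it, along the tool's axes as they then stand; what a row does not reach is not made up. A row lasts 1/10 s, in which the tool goes at most 50 mm and 8.59 degrees, less where a joint would pass 70% of its speed; a pose out of reach is approached as far as the arm can. A call is refused whole if a number of a shift passes 5 or a number of a turn 8.59, either way. A call with a gripper value outside its range is refused whole. "claw" is the gripper command: -1 is shut, 1 is fully open, values between are in proportion, set as the call begins (left out, the last holds). The fingers move at their own pace and stop on an object; "squeeze" is the grip in N (left out, the last holds). Time passes only in rows, so rows that do not move let the fingers close, or fill a call up. It gives the time, the measured TCP pose, the force, the opening and the grip force at its end, in the units of the state.
- env.get_obs(): the state, without advancing time (a new reading comes with each control period).
- env.read_camera(name): name is "side" or "top" or "wrist"; returns the picture (400x640x3 uint8, red, green, blue); there is no depth.
- env.camera_params(name): a dict with "fx", "fy", "cx", "cy" (pixels), "k1" (the pictures are not rectified: a ray, as slopes to the right and down, at radius r is drawn at 1 + k1 r^2 times it, then the intrinsics apply), "extrinsics" (4x4, takes a point from world to camera coordinates). Camera axes: x right, y up, looking along -z (the intrinsics and any distortion apply to the point x, -y, -z); pixel columns grow to the right and rows downward; lengths in m; the calibration is good to about 2 mm. A picture is of the moment at which its call begins: read the wrist's pose just before it. camera_params takes no time and is no camera call; for the wrist camera it gives the pose at the moment of the call.
- env.sign_off(): hands the job in; it is judged then, once.
The state is a dict: "time_s": time; "qpos": joint angles; "joint_velocities": joint speeds; "effort": joint torques, N m; "tool_pos": TCP position; "tool_rot": TCP orientation; "force": force on the tool from outside, world axes, zero at the start; "wrist_torque": the same for the moment, N m; "grip_width": finger opening in m; "grasp_force": force on a finger pad.
Only numpy, scipy, OpenCV 4.12 (cv2) and the standard library are available. Lean on these libraries where they do the work, as an engineer would, in place of code of your own. Each camera call takes 0.05 s, during which the arm holds its last target. There are 200 camera calls.

## Working session

There is one attempt and no reset: what is moved stays moved. The work goes in short steps, Python scripts to look and compute and a tool call to move; the robot and the scene stay as the last step left them, time stands still between calls to the robot, and variables do not carry over. Pictures are saved under pics/ and viewed, at most 19 in all, crops included, and the job is handed in when it is done.

Besides the shell and the picture viewer there is one more tool, called after "Emit:" as a command line: name --argument value ..., lists and objects as JSON in quotes. jog_arm: Moves the arm, as the interface text tells. Its arguments: {"type":"object","properties":{"motion":{"type":"array"},"claw":{"type":"number"},"squeeze":{"type":"number"}},"required":["motion"]}

```bash
ls; mkdir -p pics
python3 - <<'E'
from cell import env
import cv2
print(env.get_obs())
for n in ("top","side"):
    p=env.camera_params(n); print(n,p)
    cv2.imwrite(f"pics/{n}0.png",env.read_camera(n)[:,:,::-1])
E
```

```text
pics
{'time_s': 0.0, 'qpos': array([-64.62374155,  18.4391329 ,  -4.01685785,  83.17283015,
         1.29494155,  78.54099213,  -3.26085267]), 'joint_velocities': array([-0.02615734, -0.02730892, -0.0155839 ,  0.07163597, -0.02556838,
        0.00719709, -0.00683157]), 'effort': array([-5.30077068e-04, -4.91278625e+01, -4.04010219e-01, -3.12536681e+01,
       -6.37335679e-02,  4.35391255e-02,  1.71747201e-04]), 'tool_pos': array([0.27003861, 0.59058177, 0.18397908]), 'tool_rot': array([-1.79892288e+02,  5.19044632e-03,  1.55433845e+02]), 'force': array([0.03271672, 0.48795302, 0.10458918]), 'wrist_torque': array([-0.04686961, -0.02064536,  0.03140715]), 'grasp_force': 0.0, 'grip_width': 0.08684019016867911}
top {'fx': 514.9546031598861, 'fy': 514.9546031598861, 'cx': 319.69762878502297, 'cy': 197.4940592022251, 'k1': -0.07232206841448566, 'extrinsics': array([[-8.29244178e-02, -9.96555386e-01,  9.50842800e-04,
         3.88566953e-02],
       [ 9.73809506e-01, -8.08289444e-02,  2.12512890e-01,
        -5.32598136e-01],
       [-2.11704010e-01,  1.85484475e-02,  9.77157801e-01,
        -1.23009890e+00],
       [ 0.00000000e+00,  0.00000000e+00,  0.00000000e+00,
         1.00000000e+00]])}
side {'fx': 486.49901233185886, 'fy': 486.49901233185886, 'cx': 308.45649863758456, 'cy': 197.96123972286094, 'k1': -0.06525132639111497, 'extrinsics': array([[ 0.95080848, -0.30941917,  0.01493341, -0.51283406],
       [ 0.20428933,  0.66253658,  0.72063246, -0.13165088],
       [-0.23287143, -0.68213272,  0.69315644, -0.91331769],
       [ 0.        ,  0.        ,  0.        ,  1.        ]])}
```

View pics/top0.png

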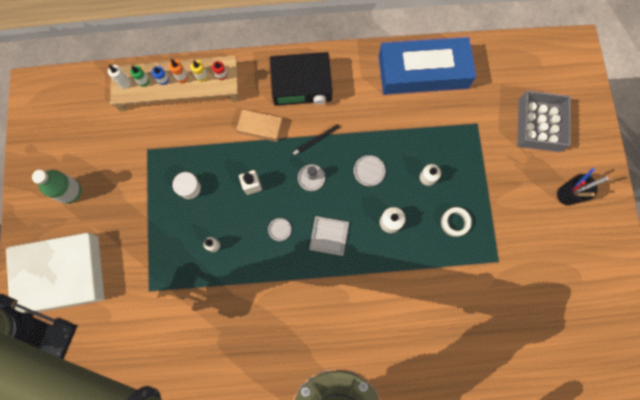

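View pics/side0.png

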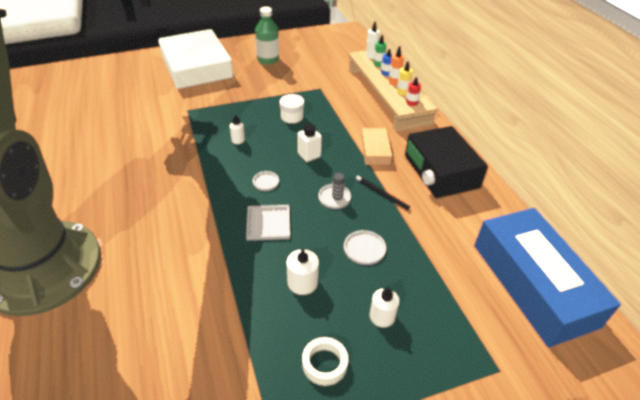

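The top view shows the jar at (186,185), square bottle (250,181), grip in the medium dish (312,176), large dish (369,170), medium bottle (430,175), large bottle (392,219), tray (329,235), small dish (279,229) and small bottle (211,243). The side view agrees, with the grip dark at (338,187) and the dishes at (265,181), (334,196) and (365,247).

```bash
cat > h.py <<'E'
from cell import env
import numpy as np, cv2
def rays(p,uv):
    K=np.array([[p['fx'],0,p['cx']],[0,p['fy'],p['cy']],[0,0,1.]])
    n=cv2.undistortPoints(np.array(uv,float).reshape(-1,1,2),K,np.array([p['k1'],0,0,0.]))[:,0]
    E=p['extrinsics']; R=E[:3,:3]; c=-R.T@E[:3,3]
    return c,np.c_[n[:,0],-n[:,1],-np.ones(len(n))]@R
def plane(p,uv,z):
    c,d=rays(p,uv); return c+d*((z-c[2])/d[:,2])[:,None]
def proj(p,X):
    E=p['extrinsics']; q=np.atleast_2d(X)@E[:3,:3].T+E[:3,3]
    a=np.c_[q[:,0],-q[:,1]]/-q[:,2:]; a=a*(1+p['k1']*(a**2).sum(1))[:,None]
    return a*p['fx']+[p['cx'],p['cy']]
def tri(p1,u1,p2,u2):
    (c1,d1),(c2,d2)=rays(p1,u1),rays(p2,u2); A=np.c_[d1[0],-d2[0]]
    s=np.linalg.lstsq(A,c2-c1,rcond=None)[0]
    a,b=c1+s[0]*d1[0],c2+s[1]*d2[0]; return (a+b)/2,np.linalg.norm(a-b)
E
python3 - <<'E'
from h import *
P={n:env.camera_params(n) for n in("top","side")}
for n in P:
    im=cv2.imread(f"pics/{n}0.png"); hsv=cv2.cvtColor(im,cv2.COLOR_BGR2HSV)
    m=((hsv[...,1]<90)&(hsv[...,2]>100)).astype(np.uint8)
    N,_,st,ce=cv2.connectedComponentsWithStats(m)
    for i in range(1,N):
        if 80<st[i,4]<2500:
            w=plane(P[n],ce[i],0.008)[0]
            if .4<w[0]<.85 and abs(w[1])<.5:
              x,y,a,b=st[i,:4]; cc=(x+a/2-.5,y+b/2-.5)
              print(n,st[i],ce[i].round(1),w.round(3),plane(P[n],cc,.008)[0].round(3))
E
```

```text
top [313  95  13   9 103] [319.   99.2] [ 0.817 -0.027  0.008] [ 0.818 -0.027  0.008]
top [353 155  33  32 826] [369.  170.3] [ 0.607 -0.142  0.008] [ 0.606 -0.142  0.008]
top [419 163  22  23 339] [429.2 174.8] [ 0.582 -0.299  0.008] [ 0.584 -0.3    0.008]
top [297 164  28  28 544] [310.4 178. ] [0.599 0.014 0.008] [0.6   0.013 0.008]
top [172 171  28  29 613] [185.6 185. ] [0.607 0.341 0.008] [0.607 0.342 0.008]
top [238 170  24  25 332] [249.8 183. ] [0.598 0.173 0.008] [0.601 0.173 0.008]
top [379 207  27  27 516] [391.6 219.9] [ 0.47  -0.186  0.008] [ 0.47  -0.187  0.008]
top [440 206  32  31 563] [455.8 221.4] [ 0.452 -0.352  0.008] [ 0.454 -0.351  0.008]
top [ 310  216   39   39 1200] [328.7 234.9] [ 0.445 -0.021  0.008] [ 0.445 -0.022  0.008]
top [267 218  25  24 456] [279.2 229.1] [0.47  0.104 0.008] [0.47  0.105 0.008]
top [203 237  17  16 153] [211.7 245.3] [0.443 0.279 0.008] [0.445 0.281 0.008]
side [268  91  42  33 750] [291.  107.2] [0.61  0.369 0.008] [0.604 0.372 0.008]
side [ 208  121   73   81 1747] [243.6 162.8] [0.438 0.178 0.008] [0.441 0.185 0.008]
side [295 130  28  33 705] [308.6 145.5] [0.604 0.197 0.008] [0.603 0.195 0.008]
side [421 169  14  17 177] [428.1 177. ] [0.828 0.007 0.008] [0.827 0.007 0.008]
side [317 181  35  29 741] [333.5 195.7] [0.6   0.012 0.008] [0.602 0.014 0.008]
side [ 246  196   45   45 1633] [268.3 221.2] [ 0.446 -0.02   0.008] [ 0.448 -0.011  0.008]
side [ 342  229   46   36 1311] [364.  246.5] [ 0.608 -0.141  0.008] [ 0.609 -0.141  0.008]
side [368 287  33  41 932] [382.9 308.6] [ 0.585 -0.284  0.008] [ 0.588 -0.281  0.008]
side [ 300  336   50   51 1544] [324.1 360.2] [ 0.454 -0.345  0.008] [ 0.454 -0.346  0.008]
```

Run:
```python
from h import *
P={n:env.camera_params(n) for n in("top","side")}
# expected rough positions -> ROI
ex={"large":([.48,-.18],.072),"medium":([.575,-.285],.065),"small":([.44,.265],.055),"square":([.6,.165],.08),"grip":([.6,.02],.05)}
for k,(xy,z) in ex.items():
    r={}
    for n in P:
        g=cv2.cvtColor(cv2.imread(f"pics/{n}0.png"),cv2.COLOR_BGR2GRAY)
        u=proj(P[n],[*xy,z])[0].round().astype(int); R=22 if k!="grip" else 14
        y0,x0=u[1]-R,u[0]-R; c=g[y0:u[1]+R,x0:u[0]+R]
        cv2.imwrite(f"pics/c_{k}_{n}.png",cv2.resize(cv2.imread(f"pics/{n}0.png")[y0:u[1]+R,x0:u[0]+R],(200,200),interpolation=0))
        r[n]=u
    print(k,r)
v=np.vstack([np.hstack([cv2.imread(f"pics/c_{k}_{n}.png") for k in list(ex)[:3]+["grip"]]) for n in P])
cv2.imwrite("pics/v1.png",v)
```

```text
large {'top': array([392, 212]), 'side': array([309, 256])}
medium {'top': array([429, 172]), 'side': array([382, 292])}
small {'top': array([214, 244]), 'side': array([235, 125])}
square {'top': array([249, 175]), 'side': array([312, 129])}
grip {'top': array([308, 174]), 'side': array([333, 179])}
```

View pics/v1.png

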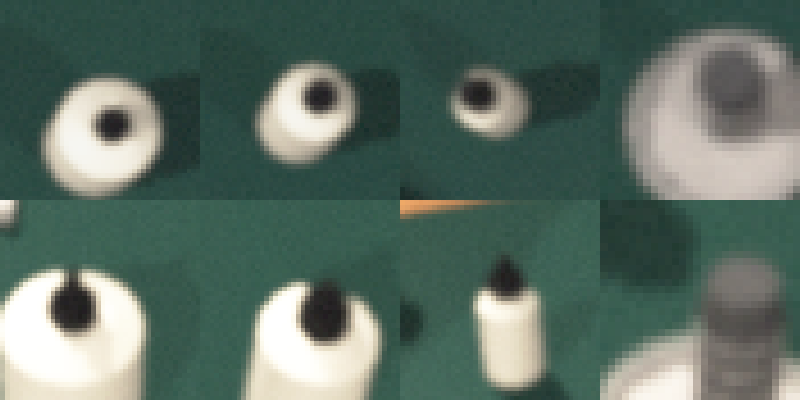

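The crops show the nozzles and shoulders clearly. In the top view, the large shoulder centre is at (393.7,217.2), medium (432.2,171.9), the small nozzle at (208.9,242) and the grip top at (311.7,169.7).

Run:
```python
from h import *
p=env.camera_params("top"); q=env.camera_params("side")
for k,u,z in (("L",(393.7,217.2),.062),("M",(432.2,171.9),.054),("S",(208.9,242),.06),("G",(311.7,169.7),.063)): print(k,plane(p,u,z)[0].round(4))
s=lambda c,x,y,R,i:(c[0]-R+(x-200*i)*2*R/200-.5,c[1]-R+(y-200)*2*R/200-.5)
for k,u,w in (("L",(370+112*.22-.5,190+124*.22-.5),s((309,256),72,308,22,0)),("M",(407+120*.22-.5,150+97*.22-.5),s((382,292),324,310,22,1)),("S",(208.9,242),s((235,125),506,280,22,2)),("G",(311.7,169.7),s((333,179),743,284,14,3))): print(k,tri(p,u,q,w))
```

```text
L [ 0.4681 -0.1836  0.062 ]
M [ 0.5774 -0.2962  0.054 ]
S [0.4444 0.2753 0.06  ]
G [0.6058 0.0089 0.063 ]
L (array([ 0.46720529, -0.18275793,  0.07500348]), np.float64(0.0006282647124882262))
M (array([ 0.57698052, -0.29442738,  0.07058637]), np.float64(0.002241081481786851))
S (array([0.4444585 , 0.27473772, 0.0625707 ]), np.float64(0.0009150137174648552))
G (array([0.60617048, 0.00870868, 0.06531659]), np.float64(0.001986563364565263))
```

Emit:
jog_arm --motion '[{"az":8.2},{"az":8.2},{"az":8.2},{"az":8.2},{"az":8.2}]' --claw 1

```text
$.motion[0]: bad value
```

Emit:
jog_arm --motion '[{"az":8.2},{"az":8.2},{"az":8.2},{"az":0},{"az":0}]'

```text
$.motion[0]: bad value
```

Emit:
jog_arm --motion '[{"x":0,"y":0,"z":0,"ax":0,"ay":0,"az":8.2},{"x":0,"y":0,"z":0,"ax":0,"ay":0,"az":8.2},{"x":0,"y":0,"z":0,"ax":0,"ay":0,"az":8.2},{"x":0,"y":0,"z":0,"ax":0,"ay":0,"az":8.2},{"x":0,"y":0,"z":0,"ax":0,"ay":0,"az":8.2}]' --claw 1

```text
time_s: 0.6
tool_pos: [0.2701, 0.5908, 0.1844]
tool_rot: [-180.0, 0.0, 114.1]
force: [-0.2, -1.0, 1.5]
grip_width: 0.087
grasp_force: 0.0
```

Emit:
jog_arm --motion '[{"x":0,"y":0,"z":0,"ax":0,"ay":0,"az":8.2},{"x":0,"y":0,"z":0,"ax":0,"ay":0,"az":8.2},{"x":0,"y":0,"z":0,"ax":0,"ay":0,"az":8.2},{"x":0,"y":0,"z":0,"ax":0,"ay":0,"az":0},{"x":0,"y":0,"z":0,"ax":0,"ay":0,"az":0}]'

```text
time_s: 1.1
tool_pos: [0.2701, 0.591, 0.1847]
tool_rot: [-180.0, 0.0, 90.0]
force: [-0.4, -0.7, 0.0]
grip_width: 0.0869
grasp_force: 0.0
```

Emit:
jog_arm --motion '[{"x":-3.88,"y":2.23,"z":0,"ax":0,"ay":0,"az":0},{"x":-3.88,"y":2.23,"z":0,"ax":0,"ay":0,"az":0},{"x":-3.88,"y":2.23,"z":0,"ax":0,"ay":0,"az":0},{"x":-3.88,"y":2.23,"z":0,"ax":0,"ay":0,"az":0},{"x":-3.88,"y":2.23,"z":0,"ax":0,"ay":0,"az":0}]'

```text
time_s: 1.6
tool_pos: [0.3819, 0.3951, 0.1851]
tool_rot: [180.0, -0.0, 90.0]
force: [0.7, 0.3, 0.1]
grip_width: 0.0874
grasp_force: 0.0
```

Emit:
jog_arm --motion '[{"x":-3.88,"y":2.23,"z":0,"ax":0,"ay":0,"az":0},{"x":-3.88,"y":2.23,"z":0,"ax":0,"ay":0,"az":0},{"x":-3.88,"y":2.23,"z":0,"ax":0,"ay":0,"az":0},{"x":-3.88,"y":2.23,"z":0,"ax":0,"ay":0,"az":0},{"x":-3.88,"y":2.23,"z":0,"ax":0,"ay":0,"az":0}]'

```text
time_s: 2.1
tool_pos: [0.4928, 0.2008, 0.1853]
tool_rot: [180.0, -0.0, 90.0]
force: [1.1, 0.2, -0.5]
grip_width: 0.0869
grasp_force: 0.0
```

Emit:
jog_arm --motion '[{"x":-3.88,"y":2.23,"z":0,"ax":0,"ay":0,"az":0},{"x":-3.88,"y":2.23,"z":0,"ax":0,"ay":0,"az":0},{"x":-3.88,"y":2.23,"z":0,"ax":0,"ay":0,"az":0},{"x":-3.88,"y":2.23,"z":0,"ax":0,"ay":0,"az":0},{"x":0,"y":0,"z":0,"ax":0,"ay":0,"az":0}]'

```text
time_s: 2.6
tool_pos: [0.5829, 0.0384, 0.1853]
tool_rot: [179.9, 0.3, 89.4]
force: [0.4, -0.7, 0.1]
grip_width: 0.0867
grasp_force: 0.0
```

Run:
```python
from h import *
import json
p=env.camera_params("wrist"); print(env.get_obs()["tool_pos"],p)
cv2.imwrite("pics/w1.png",env.read_camera("wrist")[:,:,::-1])
print(proj(p,[[.606,.009,.063],[.6,.013,.008]]))
```

```text
[0.58294967 0.03841651 0.18530449] {'fx': 334.13597091364517, 'fy': 334.13597091364517, 'cx': 323.0337556310376, 'cy': 200.75577846153723, 'k1': -0.04248112076371445, 'extrinsics': array([[ 9.99938019e-01, -1.10887323e-02,  9.98629389e-04,
        -5.83506520e-01],
       [ 1.09919107e-02,  9.68967928e-01, -2.46941962e-01,
        -1.33294275e-02],
       [ 1.77063346e-03,  2.46937634e-01,  9.69029757e-01,
        -3.99197199e-01],
       [ 0.00000000e+00,  0.00000000e+00,  0.00000000e+00,
         1.00000000e+00]])}
[[345.3989866  214.22832925]
 [337.11716362 197.40170451]]
```

View pics/w1.png

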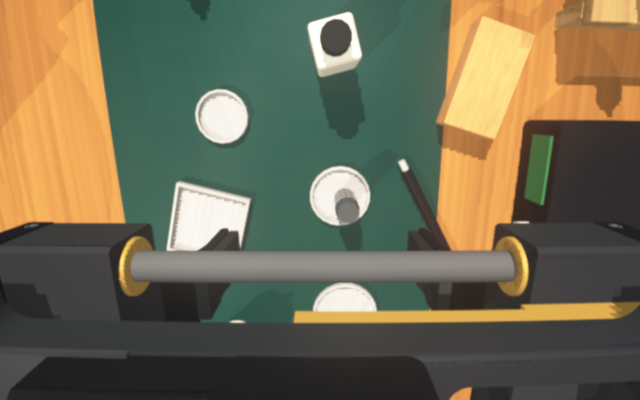

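The wrist view shows the medium dish at about (340,195), with the grip top at about (347,211) and the small dish and tray to its left. These are within 3 px of what I predicted.

Emit:
jog_arm --motion '[{"x":-2.8,"y":2.4,"z":0,"ax":0,"ay":0,"az":0},{"x":0,"y":0,"z":0,"ax":0,"ay":0,"az":0.5},{"x":0,"y":0,"z":3,"ax":0,"ay":0,"az":0},{"x":0,"y":0,"z":3,"ax":0,"ay":0,"az":0},{"x":0,"y":0,"z":0,"ax":0,"ay":0,"az":0}]'

```text
time_s: 3.15
tool_pos: [0.6009, 0.0208, 0.1208]
tool_rot: [-179.5, 0.0, 89.5]
force: [-0.3, -0.2, -0.4]
grip_width: 0.0869
grasp_force: 0.0
```

Run:
```python
from h import *
print(env.get_obs()["tool_pos"],env.get_obs()["tool_rot"]);p=env.camera_params("wrist")
a=env.read_camera("wrist")[:,:,::-1]
cv2.imwrite("pics/w2.png",a)
print(proj(p,[[.606,.009,.063],[.6,.013,.008]]))
```

```text
[0.60089344 0.02084933 0.12080229] [-1.79514217e+02  1.49896904e-02  8.95237272e+01]
[[329.11674485 216.8663444 ]
 [322.36999547 196.30393964]]
```

View pics/w2.png

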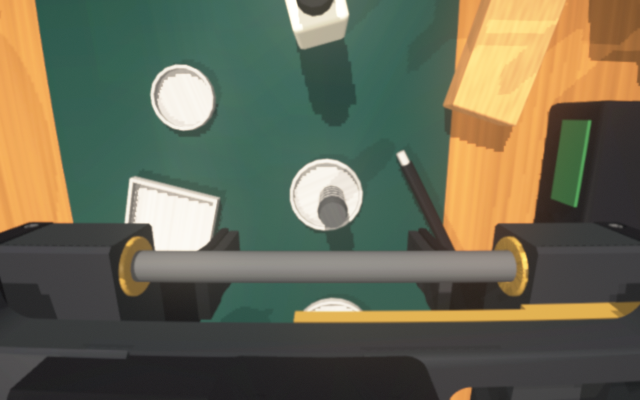

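The wrist view shows the dish centre at (326,194) and the grip's top disc at about (334,216), so about 4 px to the +x side of my estimate. The last shift fell short, so I'm checking the joints.

Run:
```python
from h import *
o=env.get_obs()
for k in("qpos","tool_pos","tool_rot","joint_velocities"):print(k,o[k].round(4))
```

```text
qpos [-30.5     16.3049  31.1514  95.5721  -8.8528  70.8541   2.0807]
tool_pos [0.6027 0.0206 0.1233]
tool_rot [-1.797361e+02 -4.900000e-03  8.949740e+01]
joint_velocities [-0.053  -1.7492  0.9571 -3.5895  0.2731  0.218  -0.1715]
```

Emit:
jog_arm --motion '[{"x":-1,"y":0.5,"z":0,"ax":0,"ay":0,"az":-0.5},{"x":0,"y":0,"z":0,"ax":0,"ay":0,"az":0},{"x":0,"y":0,"z":3,"ax":0,"ay":0,"az":0},{"x":0,"y":0,"z":3,"ax":0,"ay":0,"az":0},{"x":0,"y":0,"z":0,"ax":0,"ay":0,"az":0}]'

```text
time_s: 3.7
tool_pos: [0.6069, 0.01, 0.0625]
tool_rot: [-179.7, 0.0, 89.9]
force: [-1.3, 0.7, -0.7]
grip_width: 0.0869
grasp_force: 0.0
```

Emit:
jog_arm --motion '[{"x":0,"y":0,"z":1.5,"ax":0,"ay":0,"az":0},{"x":0,"y":0,"z":1.3,"ax":0,"ay":0,"az":0},{"x":0,"y":0,"z":0,"ax":0,"ay":0,"az":0},{"x":0,"y":0,"z":0,"ax":0,"ay":0,"az":0},{"x":0,"y":0,"z":0,"ax":0,"ay":0,"az":0}]'

```text
time_s: 4.2
tool_pos: [0.6104, 0.0089, 0.0379]
tool_rot: [179.9, -0.0, 89.8]
force: [-0.1, -0.1, -0.7]
grip_width: 0.087
grasp_force: 0.0
```

Emit:
jog_arm --motion '[{"x":0,"y":0,"z":0,"ax":0,"ay":0,"az":0},{"x":0,"y":0,"z":0,"ax":0,"ay":0,"az":0},{"x":0,"y":0,"z":0,"ax":0,"ay":0,"az":0},{"x":0,"y":0,"z":0,"ax":0,"ay":0,"az":0},{"x":0,"y":0,"z":0,"ax":0,"ay":0,"az":0}]' --claw -1 --squeeze 12

```text
time_s: 4.7
tool_pos: [0.6097, 0.0089, 0.0371]
tool_rot: [180.0, -0.0, 89.8]
force: [0.3, 0.4, 0.1]
grip_width: 0.0549
grasp_force: 0.0
```

Emit:
jog_arm --motion '[{"x":0,"y":0,"z":0,"ax":0,"ay":0,"az":0},{"x":0,"y":0,"z":0,"ax":0,"ay":0,"az":0},{"x":0,"y":0,"z":0,"ax":0,"ay":0,"az":0},{"x":0,"y":0,"z":0,"ax":0,"ay":0,"az":0},{"x":0,"y":0,"z":0,"ax":0,"ay":0,"az":0}]'

```text
time_s: 5.2
tool_pos: [0.6097, 0.009, 0.037]
tool_rot: [180.0, -0.0, 89.8]
force: [-0.5, 0.6, 0.2]
grip_width: 0.0147
grasp_force: 0.0
```

Run:
```python
from h import *
w=env.read_camera("wrist")[:,:,::-1]; s=env.read_camera("side")[:,:,::-1]; t=env.read_camera("top")[:,:,::-1]
f=lambda im,x,y,r:cv2.resize(im[y-r:y+r,x-r:x+r],(390,390),interpolation=0)
cv2.imwrite("pics/v2.png",np.hstack([cv2.resize(w,(400,250)),cv2.resize(s[100:250,240:480],(400,250),interpolation=0)]))
print(env.get_obs()["tool_pos"],env.get_obs()["grip_width"])
```

```text
[0.60972403 0.00895342 0.03707397] 0.004179348299855834
```

View pics/v2.png

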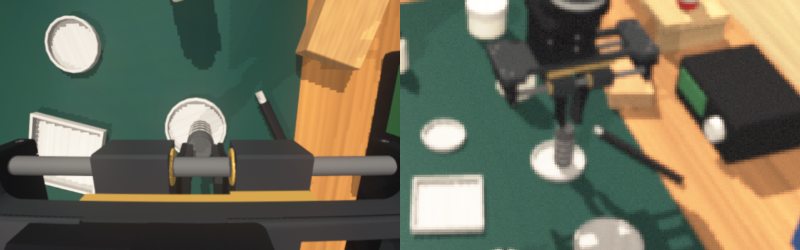

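Both views show the fingers shut just at or behind the top of the grip, which still stands in the dish, so the grasp missed. I'll compare where the TCP should appear in the picture with where the fingers are.

Run:
```python
from h import *
o=env.get_obs(); t=o["tool_pos"]; print(o["grip_width"],o["force"])
ims=[]
for n in("side","top"):
    p=env.camera_params(n); im=env.read_camera(n)[:,:,::-1].copy()
    u=proj(p,[t,t+[0,0,.05],[.606,.009,.003],[.606,.009,.063]])
    print(n,u.round(1))
    x,y=u[0].round().astype(int); r=32; c=cv2.resize(im[y-r:y+r,x-r:x+r],(400,400),interpolation=0)
    for q,col in zip(u,((0,0,255),(0,0,255),(255,0,255),(255,0,255))):
        cv2.circle(c,tuple(int(v) for v in (q-[x-r,y-r]+.5)*400/64),4,col,-1)
    ims.append(c)
cv2.imwrite("pics/v3.png",np.hstack(ims))
```

```text
0.004179348299855834 [-0.27618473 -0.59787209 -0.44725562]
side [[338.8 186. ]
 [340.2 168. ]
 [336.3 197.8]
 [337.9 177.2]]
top [[311.7 170.9]
 [311.4 165.6]
 [312.  175.7]
 [311.6 169.6]]
```

View pics/v3.png

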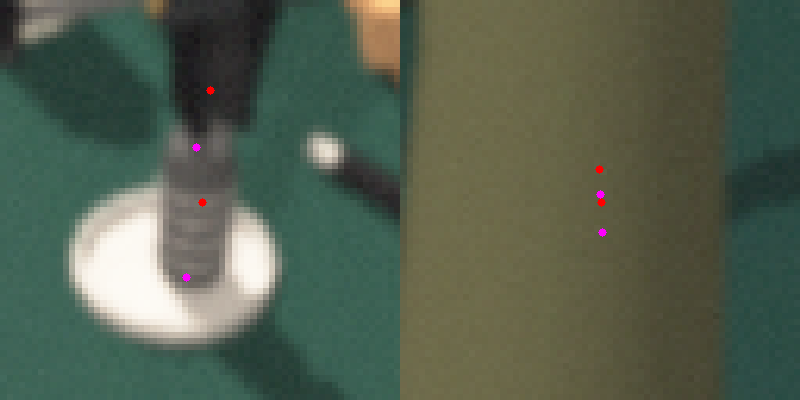

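Run:
```python
from h import *
p=env.camera_params("wrist"); o=env.get_obs(); t=o["tool_pos"]; E=p["extrinsics"]
print("cam",-E[:3,:3].T@E[:3,3],"tcp",t,o["tool_rot"])
im=env.read_camera("wrist")[:,:,::-1].copy()
D=np.array([[.6,.013,.008],[.47,.105,.008]])
print(proj(p,D).round(1))
g=cv2.cvtColor(im,cv2.COLOR_BGR2HSV); m=((g[...,1]<70)&(g[...,2]>120)).astype(np.uint8)
N,_,st,ce=cv2.connectedComponentsWithStats(m)
for i in range(1,N):
    if st[i,4]>800: print(st[i],ce[i].round(1))
for q,c in ((t,(0,0,255)),(t+[0,0,.03],(255,0,0)),(t+[.0,0,.06],(0,255,0))):
    u=proj(p,q)[0]; print(u); cv2.circle(im,tuple(int(v) for v in u),3,c,-1)
cv2.imwrite("pics/w3.png",cv2.resize(im[150:330,200:440],(800,600)))
```

```text
cam [0.61092456 0.07463923 0.23621023] tcp [0.60971495 0.00892879 0.03707459] [ 1.79995284e+02 -2.48612996e-03  8.98333347e+01]
[[308.1 207.1]
 [108.9  72.4]]
[  71   24   87   93 6201] [115.2  70.5]
[ 263  156  100   74 5254] [311.9 191.5]
[  15  179  160   96 9857] [102.8 233.3]
[ 473  251  161   24 3319] [547.7 262.1]
[304 252  39  24 820] [322.8 263.4]
[  69  280   88   30 2069] [116.6 292.5]
[321.69396337 225.49206719]
[321.42917826 242.96633876]
[321.06341307 267.1293099 ]
```

View pics/w3.png

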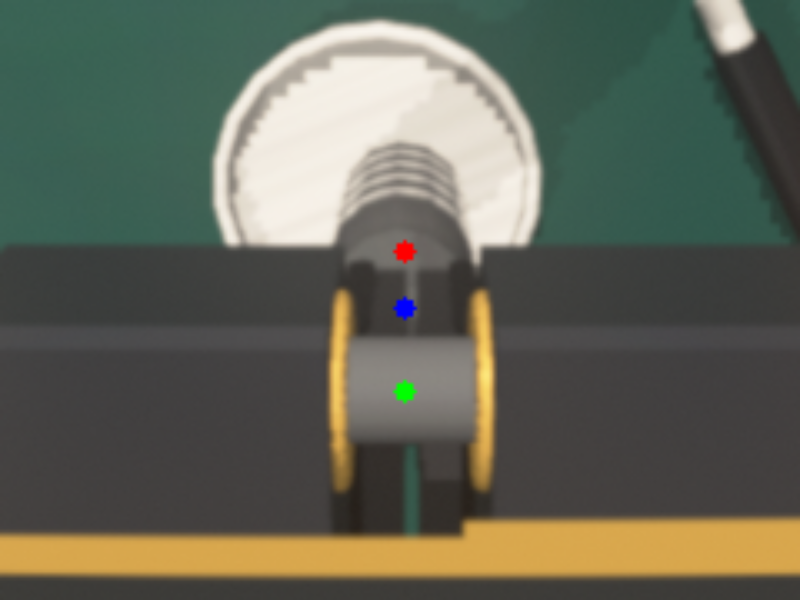

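The wrist view shows the shut fingertips at about (321.5,230), over the far half of the grip's top disc. The side crop shows them ending at about (340,174). I'll triangulate the tips.

Run:
```python
from h import *
w=env.camera_params("wrist"); s=env.camera_params("side")
print("tip",tri(w,(321.5,230.4),s,(340.1,174)))
print("tip plane y", [plane(w,(321.5,230.4),z)[0].round(4) for z in (.04,.063,.07,.08)])
print("grip top from wrist", plane(w,(200+404*.3,150+238*.3),.063)[0])
print("grip front-top from wrist (cam-side edge of top disc)", plane(w,(200+404*.3,150+198*.3),.063)[0])
print("tcp",env.get_obs()["tool_pos"], env.grip_point_offset)
```

```text
tip (array([0.61131215, 0.01489803, 0.06533543]), np.float64(0.0032707354801657295))
tip plane y [array([0.6096, 0.0067, 0.04  ]), array([0.6098, 0.0147, 0.063 ]), array([0.6098, 0.0171, 0.07  ]), array([0.6099, 0.0206, 0.08  ])]
grip top from wrist [0.60961372 0.0198178  0.063     ]
grip front-top from wrist (cam-side edge of top disc) [0.609643   0.02657575 0.063     ]
tcp [0.60972498 0.00892014 0.03709733] 0.0187
```

The tips triangulate to z≈0.065, about 28 mm above the reported TCP, and they closed just above the grip. I'll open them part way, go lower in steps with force watched, and check the height again.

Emit:
jog_arm --motion '[{"x":0,"y":0,"z":-1,"ax":0,"ay":0,"az":0},{"x":0,"y":0,"z":0,"ax":0,"ay":0,"az":0},{"x":0,"y":0,"z":0,"ax":0,"ay":0,"az":0},{"x":0,"y":0,"z":0,"ax":0,"ay":0,"az":0},{"x":0.3,"y":0,"z":0,"ax":0,"ay":0,"az":0}]' --claw 0.4

```text
time_s: 6.0
tool_pos: [0.6096, 0.0115, 0.047]
tool_rot: [-180.0, 0.0, 89.8]
force: [0.0, -0.0, 0.4]
grip_width: 0.033
grasp_force: 0.0
```

Emit:
jog_arm --motion '[{"x":0,"y":0,"z":0,"ax":0,"ay":0,"az":0},{"x":0,"y":0,"z":0,"ax":0,"ay":0,"az":0},{"x":0,"y":0,"z":1,"ax":0,"ay":0,"az":0},{"x":0,"y":0,"z":0.8,"ax":0,"ay":0,"az":0},{"x":0,"y":0,"z":0,"ax":0,"ay":0,"az":0}]'

```text
time_s: 6.5
tool_pos: [0.6081, 0.0119, 0.027]
tool_rot: [-179.8, 0.0, 89.8]
force: [-0.7, -0.2, 0.3]
grip_width: 0.0603
grasp_force: 0.0
```

Run:
```python
from h import *
o=env.get_obs(); t=o["tool_pos"]; print(t,o["tool_rot"],o["force"],o["grip_width"])
p=env.camera_params("side"); im=env.read_camera("side")[:,:,::-1].copy(); w=env.camera_params("wrist"); wi=env.read_camera("wrist")[:,:,::-1].copy()
h=o["grip_width"]/2
for dz in (0,.028):
  for sx in(-h,h):
    for P,I in((p,im),(w,wi)):
      u=proj(P,t+[sx,0,dz])[0]; I[int(round(u[1])),int(round(u[0]))]=(0,0,255) if dz==0 else (255,0,255)
cv2.imwrite("pics/v4.png",np.hstack([cv2.resize(im[140:220,300:380],(400,400),interpolation=0),cv2.resize(wi[130:290,240:400],(400,400),interpolation=0)]))
```

```text
[0.6081161  0.01187504 0.02702583] [-1.79807627e+02  2.91836521e-02  8.98330581e+01] [-0.73934929 -0.21249193  0.32917585] 0.06027048867775789
```

View pics/v4.png

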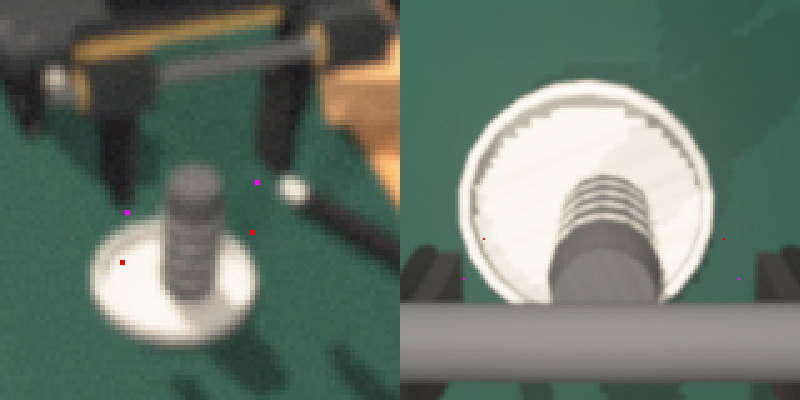

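In both views the tips sit about 30 mm above the reported TCP, either side of the grip and in line with its top. I'll treat the true tip height as the reported z plus 0.03.

Emit:
jog_arm --motion '[{"x":0,"y":0,"z":1,"ax":0,"ay":0,"az":0},{"x":0,"y":0,"z":1,"ax":0,"ay":0,"az":0},{"x":0,"y":0,"z":0.6,"ax":0,"ay":0,"az":0},{"x":0,"y":0,"z":0,"ax":0,"ay":0,"az":0},{"x":0,"y":0,"z":0,"ax":0,"ay":0,"az":0}]'

```text
time_s: 7.1
tool_pos: [0.6096, 0.0118, 0.0028]
tool_rot: [-180.0, 0.0, 89.8]
force: [0.3, 0.6, -0.4]
grip_width: 0.0609
grasp_force: 0.0
```

Emit:
jog_arm --motion '[{"x":0,"y":0,"z":0,"ax":0,"ay":0,"az":0},{"x":0,"y":0,"z":0,"ax":0,"ay":0,"az":0},{"x":0,"y":0,"z":0,"ax":0,"ay":0,"az":0},{"x":0,"y":0,"z":0,"ax":0,"ay":0,"az":0},{"x":0,"y":0,"z":0,"ax":0,"ay":0,"az":0}]' --claw -1 --squeeze 12

```text
time_s: 7.6
tool_pos: [0.6098, 0.012, 0.0032]
tool_rot: [180.0, -0.0, 89.8]
force: [-1.7, -0.6, -0.2]
grip_width: 0.029
grasp_force: 0.1
```

Emit:
jog_arm --motion '[{"x":0,"y":0,"z":0,"ax":0,"ay":0,"az":0},{"x":0,"y":0,"z":0,"ax":0,"ay":0,"az":0},{"x":0,"y":0,"z":0,"ax":0,"ay":0,"az":0},{"x":0,"y":0,"z":0,"ax":0,"ay":0,"az":0},{"x":0,"y":0,"z":0,"ax":0,"ay":0,"az":0}]'

```text
time_s: 8.1
tool_pos: [0.6098, 0.012, 0.0032]
tool_rot: [180.0, -0.0, 89.8]
force: [0.9, 0.1, 0.6]
grip_width: 0.0251
grasp_force: 12.0
```

Emit:
jog_arm --motion '[{"x":0,"y":0,"z":-2,"ax":0,"ay":0,"az":0},{"x":0,"y":0,"z":-3,"ax":0,"ay":0,"az":0},{"x":0,"y":0,"z":0,"ax":0,"ay":0,"az":0},{"x":-0.4,"y":-2,"z":0,"ax":0,"ay":0,"az":0},{"x":-0.4,"y":-2,"z":0,"ax":0,"ay":0,"az":0}]'

```text
time_s: 8.6
tool_pos: [0.5689, 0.004, 0.0523]
tool_rot: [-180.0, 0.0, 89.9]
force: [-0.2, -0.3, -1.7]
grip_width: 0.0253
grasp_force: 11.9
```

Emit:
jog_arm --motion '[{"x":-0.6,"y":-3,"z":0,"ax":0,"ay":0,"az":0},{"x":-0.6,"y":-3,"z":0,"ax":0,"ay":0,"az":0},{"x":-0.6,"y":-3,"z":0,"ax":0,"ay":0,"az":0},{"x":-0.6,"y":-3,"z":0,"ax":0,"ay":0,"az":0},{"x":0,"y":0,"z":0,"ax":0,"ay":0,"az":0}]'

```text
time_s: 9.1
tool_pos: [0.4448, -0.0201, 0.0515]
tool_rot: [-179.7, -0.1, 89.8]
force: [-0.3, 0.4, -1.2]
grip_width: 0.0253
grasp_force: 11.9
```

Run:
```python
from h import *
o=env.get_obs(); t=o["tool_pos"]; print(t,o["tool_rot"],o["grip_width"],o["qpos"].round(1))
im=env.read_camera("side")[:,:,::-1].copy(); wi=env.read_camera("wrist")[:,:,::-1].copy()
cv2.imwrite("pics/v5.png",np.hstack([cv2.resize(im[140:260,200:320],(400,400),interpolation=0),cv2.resize(wi,(400,250))[:,:].copy() if 0 else cv2.copyMakeBorder(cv2.resize(wi,(400,250)),0,150,0,0,0)]))
```

```text
[ 0.44483027 -0.02012024  0.05152209] [-1.79730684e+02 -9.24460049e-02  8.97750142e+01] 0.025277798537869288 [-32.9  -0.6  32.3 120.9   0.3  59.9  -1. ]
```

View pics/v5.png

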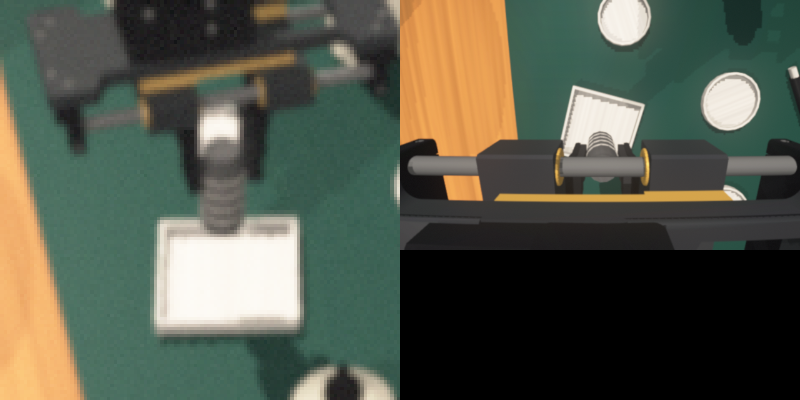

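The grip hangs upright between the fingers, with its bottom at side px (266,207). Medium dish is now clear.

Run:
```python
from h import *
p=env.camera_params("side")
for z in (.04,.052): print(plane(p,(266.1,206.5),z))
print(plane(p,(200+228*.3,140+272*.3),.008))
print(proj(p,[[.4448,-.0201,.0515],[.4448,-.0201,.1115]]))
```

```text
[[ 0.44589256 -0.00836206  0.04      ]]
[[ 0.44340706 -0.02019812  0.052     ]]
[[ 0.44606173 -0.02073403  0.008     ]]
[[266.77827092 206.4990241 ]
 [265.37954072 184.17612235]]
```

Emit:
jog_arm --motion '[{"x":0,"y":0,"z":2,"ax":0,"ay":0,"az":0},{"x":0,"y":0,"z":1.5,"ax":0,"ay":0,"az":0},{"x":0,"y":0,"z":0.7,"ax":0,"ay":0,"az":0},{"x":0,"y":0,"z":0,"ax":0,"ay":0,"az":0},{"x":0,"y":0,"z":0,"ax":0,"ay":0,"az":0}]'

```text
time_s: 9.7
tool_pos: [0.4504, -0.0197, 0.0113]
tool_rot: [180.0, 0.0, 89.8]
force: [-0.5, 0.2, -1.4]
grip_width: 0.0254
grasp_force: 11.9
```

Emit:
jog_arm --motion '[{"x":0,"y":0,"z":0.3,"ax":0,"ay":0,"az":0},{"x":0,"y":0,"z":0.2,"ax":0,"ay":0,"az":0},{"x":0,"y":0,"z":0,"ax":0,"ay":0,"az":0},{"x":0,"y":0,"z":0,"ax":0,"ay":0,"az":0},{"x":0,"y":0,"z":0,"ax":0,"ay":0,"az":0}]'

```text
time_s: 10.2
tool_pos: [0.4498, -0.0196, 0.0063]
tool_rot: [180.0, -0.0, 89.8]
force: [-0.1, 1.1, -1.3]
grip_width: 0.0254
grasp_force: 11.9
```

Emit:
jog_arm --motion '[{"x":0,"y":0,"z":0.15,"ax":0,"ay":0,"az":0},{"x":0,"y":0,"z":0.15,"ax":0,"ay":0,"az":0},{"x":0,"y":0,"z":0,"ax":0,"ay":0,"az":0},{"x":0,"y":0,"z":0,"ax":0,"ay":0,"az":0},{"x":0,"y":0,"z":0,"ax":0,"ay":0,"az":0}]'

```text
time_s: 10.7
tool_pos: [0.4497, -0.0196, 0.0031]
tool_rot: [180.0, -0.0, 89.8]
force: [-0.2, -0.4, -0.6]
grip_width: 0.0253
grasp_force: 11.9
```

Emit:
jog_arm --motion '[{"x":0,"y":0,"z":0,"ax":0,"ay":0,"az":0},{"x":0,"y":0,"z":0,"ax":0,"ay":0,"az":0},{"x":0,"y":0,"z":0,"ax":0,"ay":0,"az":0},{"x":0,"y":0,"z":0,"ax":0,"ay":0,"az":0},{"x":0,"y":0,"z":0,"ax":0,"ay":0,"az":0}]' --claw 0.3

```text
time_s: 11.2
tool_pos: [0.4497, -0.0196, 0.0031]
tool_rot: [180.0, -0.0, 89.8]
force: [-0.5, 0.6, 0.1]
grip_width: 0.0539
grasp_force: 0.0
```

Emit:
jog_arm --motion '[{"x":0,"y":0,"z":-2,"ax":0,"ay":0,"az":0},{"x":0,"y":0,"z":-4,"ax":0,"ay":0,"az":0},{"x":0,"y":0,"z":-4,"ax":0,"ay":0,"az":0},{"x":0,"y":0,"z":0,"ax":0,"ay":0,"az":0},{"x":0,"y":0,"z":0,"ax":0,"ay":0,"az":0}]'

```text
time_s: 11.7
tool_pos: [0.4504, -0.0194, 0.1039]
tool_rot: [179.9, -0.1, 89.8]
force: [-0.5, 0.2, -1.0]
grip_width: 0.0564
grasp_force: 0.0
```

Emit:
jog_arm --motion '[{"x":-3.3,"y":0.36,"z":0,"ax":0,"ay":0,"az":0},{"x":-3.3,"y":0.36,"z":0,"ax":0,"ay":0,"az":0},{"x":-3.3,"y":0.36,"z":0,"ax":0,"ay":0,"az":0},{"x":-3.3,"y":0.36,"z":0,"ax":0,"ay":0,"az":0},{"x":-3.2,"y":0.36,"z":0,"ax":0,"ay":0,"az":0}]' --claw 1

```text
time_s: 12.2
tool_pos: [0.4659, -0.1848, 0.1015]
tool_rot: [-179.9, -0.0, 89.8]
force: [-0.1, 0.4, 1.5]
grip_width: 0.0846
grasp_force: 0.0
```

Emit:
jog_arm --motion '[{"x":0,"y":0,"z":0,"ax":0,"ay":0,"az":0},{"x":0,"y":0,"z":0,"ax":0,"ay":0,"az":0},{"x":0,"y":0,"z":0,"ax":0,"ay":0,"az":0},{"x":0,"y":0,"z":0,"ax":0,"ay":0,"az":0},{"x":0,"y":0,"z":0,"ax":0,"ay":0,"az":0}]'

```text
time_s: 12.7
tool_pos: [0.4672, -0.1825, 0.1029]
tool_rot: [-180.0, -0.0, 89.9]
force: [0.3, -0.6, -0.7]
grip_width: 0.0871
grasp_force: 0.0
```

Run:
```python
from h import *
o=env.get_obs(); t=o["tool_pos"]; print(t,o["tool_rot"],o["grip_width"])
p=env.camera_params("side")
im=env.read_camera("side")[:,:,::-1].copy(); wi=env.read_camera("wrist")[:,:,::-1].copy()
u=proj(p,[t+[0,0,.03],[.4675,-.183,.092]]); print(u)
for q in u: im[int(round(q[1])),int(round(q[0]))]=(0,0,255)
cv2.imwrite("pics/v6.png",np.hstack([cv2.resize(im[170:310,220:360],(400,400),interpolation=0),cv2.copyMakeBorder(cv2.resize(wi,(400,250)),0,150,0,0,0)]))
```

```text
[ 0.46716867 -0.18250058  0.10285965] [-1.79989830e+02 -3.29466139e-02  8.99383364e+01] 0.08711204383967618
[[302.30287649 235.01958287]
 [302.43038575 251.08244806]]
```

View pics/v6.png

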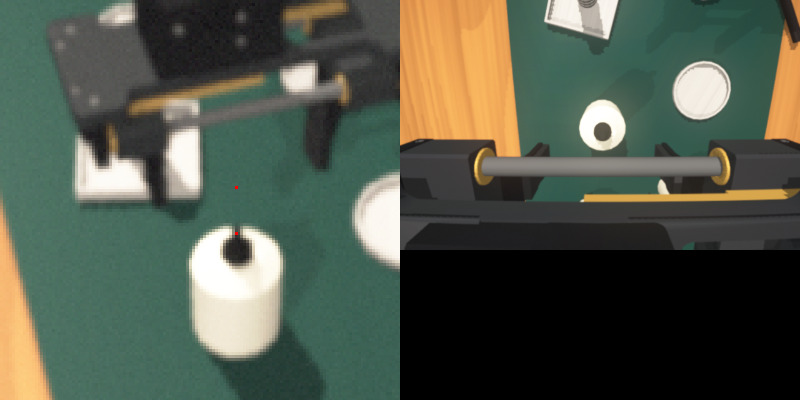

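The fingers straddle the bottle with their midpoint on its axis at side crop (240,183), close to the prediction. Descending.

Emit:
jog_arm --motion '[{"x":0,"y":0,"z":3,"ax":0,"ay":0,"az":0},{"x":0,"y":0,"z":3,"ax":0,"ay":0,"az":0},{"x":0,"y":0,"z":2.5,"ax":0,"ay":0,"az":0},{"x":0,"y":0,"z":1.6,"ax":0,"ay":0,"az":0},{"x":0,"y":0,"z":0,"ax":0,"ay":0,"az":0}]'

```text
time_s: 13.3
tool_pos: [0.4651, -0.1828, 0.0001]
tool_rot: [-179.7, -0.0, 89.9]
force: [0.4, -0.0, -0.4]
grip_width: 0.0866
grasp_force: 0.0
```

Emit:
jog_arm --motion '[{"x":0,"y":0,"z":0,"ax":0,"ay":0,"az":0},{"x":0,"y":0,"z":0,"ax":0,"ay":0,"az":0},{"x":0,"y":0,"z":0,"ax":0,"ay":0,"az":0},{"x":0,"y":0,"z":0,"ax":0,"ay":0,"az":0},{"x":0,"y":0,"z":0,"ax":0,"ay":0,"az":0}]' --claw 0.35 --squeeze 12

```text
time_s: 13.8
tool_pos: [0.4675, -0.1836, 0.0025]
tool_rot: [179.9, -0.0, 89.8]
force: [-0.1, 0.0, 0.2]
grip_width: 0.0604
grasp_force: 0.0
```

Emit:
jog_arm --motion '[{"x":0,"y":0,"z":0,"ax":0,"ay":0,"az":0},{"x":0,"y":0,"z":0,"ax":0,"ay":0,"az":0},{"x":0,"y":0,"z":0,"ax":0,"ay":0,"az":0},{"x":0,"y":0,"z":0,"ax":0,"ay":0,"az":0},{"x":0,"y":0,"z":0,"ax":0,"ay":0,"az":0}]' --claw -1

```text
time_s: 14.3
tool_pos: [0.4674, -0.1836, 0.0023]
tool_rot: [180.0, -0.0, 89.8]
force: [-0.1, 0.3, 3.0]
grip_width: 0.0553
grasp_force: 12.0
```

Emit:
jog_arm --motion '[{"x":0,"y":0,"z":-2,"ax":0,"ay":0,"az":0},{"x":0,"y":0,"z":-2,"ax":0,"ay":0,"az":0},{"x":0,"y":0,"z":0,"ax":0,"ay":0,"az":0},{"x":0.7,"y":2.3,"z":0,"ax":0,"ay":0,"az":0},{"x":0.7,"y":2.3,"z":0,"ax":0,"ay":0,"az":0}]'

```text
time_s: 14.8
tool_pos: [0.5129, -0.1694, 0.0411]
tool_rot: [-180.0, -0.1, 89.8]
force: [0.4, -0.6, -1.5]
grip_width: 0.0553
grasp_force: 12.0
```

Emit:
jog_arm --motion '[{"x":0.7,"y":2.3,"z":0,"ax":0,"ay":0,"az":0},{"x":0.7,"y":2.3,"z":0,"ax":0,"ay":0,"az":0},{"x":0.7,"y":2.4,"z":0,"ax":0,"ay":0,"az":0},{"x":0.8,"y":2.4,"z":0,"ax":0,"ay":0,"az":0},{"x":0,"y":0,"z":0,"ax":0,"ay":0,"az":0}]'

```text
time_s: 15.3
tool_pos: [0.6097, -0.1383, 0.0401]
tool_rot: [-180.0, -0.0, 90.1]
force: [-0.2, 0.6, -1.3]
grip_width: 0.0559
grasp_force: 12.0
```

Emit:
jog_arm --motion '[{"x":0,"y":0,"z":0,"ax":0,"ay":0,"az":0},{"x":0,"y":0,"z":0,"ax":0,"ay":0,"az":0},{"x":0,"y":0,"z":0,"ax":0,"ay":0,"az":0},{"x":0,"y":0,"z":0,"ax":0,"ay":0,"az":0},{"x":0,"y":0,"z":0,"ax":0,"ay":0,"az":0}]'

```text
time_s: 15.8
tool_pos: [0.607, -0.1413, 0.0422]
tool_rot: [180.0, -0.0, 89.8]
force: [-0.0, 0.1, -0.9]
grip_width: 0.0554
grasp_force: 12.0
```

Run:
```python
from h import *
o=env.get_obs(); t=o["tool_pos"]; print(t,o["tool_rot"],o["grip_width"],o["force"])
p=env.camera_params("side"); q=env.camera_params("wrist")
im=env.read_camera("side")[:,:,::-1].copy(); wi=env.read_camera("wrist")[:,:,::-1].copy()
X=[[.607,-.141,.008],[t[0],t[1],t[2]-.0023],[t[0],t[1],t[2]-.0023+.092]]
for P,I in((p,im),(q,wi)):
    for u in proj(P,X): cv2.circle(I,tuple(int(round(v)) for v in u),1,(0,0,255),-1)
cv2.imwrite("pics/v7.png",np.hstack([cv2.resize(im[160:300,290:430],(400,400),interpolation=0),cv2.resize(wi[100:300,220:420],(400,400))]))
```

```text
[ 0.60699133 -0.14125615  0.04224843] [ 1.79980717e+02 -2.22372218e-02  8.98014030e+01] 0.05538438959537897 [-0.02885598  0.08304848 -0.88261836]
```

View pics/v7.png

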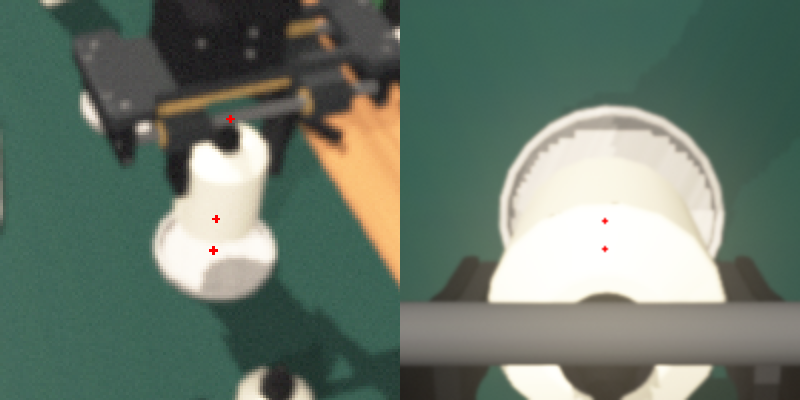

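The bottle hangs upright over the large dish. The dish centre is at side crop (215,252), and the bottle axis is within about 3 mm of it. Lowering.

Emit:
jog_arm --motion '[{"x":0,"y":0.1,"z":1.5,"ax":0,"ay":0,"az":0},{"x":0,"y":0,"z":1.2,"ax":0,"ay":0,"az":0},{"x":0,"y":0,"z":0.6,"ax":0,"ay":0,"az":0},{"x":0,"y":0,"z":0.2,"ax":0,"ay":0,"az":0},{"x":0,"y":0,"z":0,"ax":0,"ay":0,"az":0}]'

```text
time_s: 16.4
tool_pos: [0.6079, -0.1412, 0.0065]
tool_rot: [-180.0, 0.0, 89.8]
force: [-0.2, 0.9, -0.0]
grip_width: 0.0554
grasp_force: 12.0
```

Emit:
jog_arm --motion '[{"x":0,"y":0,"z":0.1,"ax":0,"ay":0,"az":0},{"x":0,"y":0,"z":0.1,"ax":0,"ay":0,"az":0},{"x":0,"y":0,"z":0,"ax":0,"ay":0,"az":0},{"x":0,"y":0,"z":0,"ax":0,"ay":0,"az":0},{"x":0,"y":0,"z":0,"ax":0,"ay":0,"az":0}]'

```text
time_s: 16.9
tool_pos: [0.6086, -0.1412, 0.0054]
tool_rot: [180.0, 0.0, 89.8]
force: [-0.2, -0.3, -0.1]
grip_width: 0.0556
grasp_force: 12.0
```

Emit:
jog_arm --motion '[{"x":0,"y":0,"z":0,"ax":0,"ay":0,"az":0},{"x":0,"y":0,"z":0,"ax":0,"ay":0,"az":0},{"x":0,"y":0,"z":0,"ax":0,"ay":0,"az":0},{"x":0,"y":0,"z":0,"ax":0,"ay":0,"az":0},{"x":0,"y":0,"z":0,"ax":0,"ay":0,"az":0}]' --claw 0.8

```text
time_s: 17.4
tool_pos: [0.6083, -0.141, 0.0051]
tool_rot: [180.0, -0.0, 89.8]
force: [-0.1, 0.1, -0.6]
grip_width: 0.0774
grasp_force: 0.0
```

Emit:
jog_arm --motion '[{"x":0,"y":0,"z":-1.5,"ax":0,"ay":0,"az":0},{"x":0,"y":0,"z":-3,"ax":0,"ay":0,"az":0},{"x":0,"y":0,"z":-3,"ax":0,"ay":0,"az":0},{"x":0,"y":0,"z":-2,"ax":0,"ay":0,"az":0},{"x":0,"y":0,"z":0,"ax":0,"ay":0,"az":0}]'

```text
time_s: 17.9
tool_pos: [0.611, -0.142, 0.1047]
tool_rot: [179.6, 0.0, 89.8]
force: [-0.1, 0.3, -0.6]
grip_width: 0.0784
grasp_force: 0.0
```

Emit:
jog_arm --motion '[{"x":-3.1,"y":-0.64,"z":0,"ax":0,"ay":0,"az":0},{"x":-3.1,"y":-0.64,"z":0,"ax":0,"ay":0,"az":0},{"x":-3.1,"y":-0.64,"z":0,"ax":0,"ay":0,"az":0},{"x":-3.1,"y":-0.64,"z":0,"ax":0,"ay":0,"az":0},{"x":-3.0,"y":-0.64,"z":0,"ax":0,"ay":0,"az":0}]' --claw 1

```text
time_s: 18.4
tool_pos: [0.575, -0.296, 0.0996]
tool_rot: [-180.0, -0.0, 89.8]
force: [-1.1, 0.5, 0.4]
grip_width: 0.0866
grasp_force: 0.0
```

Emit:
jog_arm --motion '[{"x":0,"y":0,"z":0,"ax":0,"ay":0,"az":0},{"x":0,"y":0,"z":0,"ax":0,"ay":0,"az":0},{"x":0,"y":0,"z":0,"ax":0,"ay":0,"az":0},{"x":0,"y":0,"z":0,"ax":0,"ay":0,"az":0},{"x":0,"y":0,"z":0,"ax":0,"ay":0,"az":0}]'

```text
time_s: 18.9
tool_pos: [0.5764, -0.2935, 0.0999]
tool_rot: [180.0, -0.0, 90.0]
force: [-0.2, 0.2, -0.2]
grip_width: 0.0869
grasp_force: 0.0
```

Run:
```python
from h import *
o=env.get_obs(); t=o["tool_pos"]; print(t,o["tool_rot"],o["grip_width"],o["force"])
p=env.camera_params("side")
im=env.read_camera("side")[:,:,::-1].copy(); ti=env.read_camera("top")[:,:,::-1].copy()
X=[[.577,-.2955,.083],t+[0,0,.03],[.607,-.141,.095]]
for u in proj(p,X): im[int(round(u[1])),int(round(u[0]))]=(0,0,255)
cv2.imwrite("pics/v8.png",np.hstack([cv2.resize(im[170:350,260:440],(400,400),interpolation=0),cv2.resize(ti[140:280,260:400],(400,400),interpolation=0)]))
```

```text
[ 0.57641399 -0.29354786  0.09993992] [ 1.79995469e+02 -3.46747609e-02  8.99508436e+01] 0.08692706011076064 [-0.16610492  0.2135589  -0.22226758]
```

View pics/v8.png

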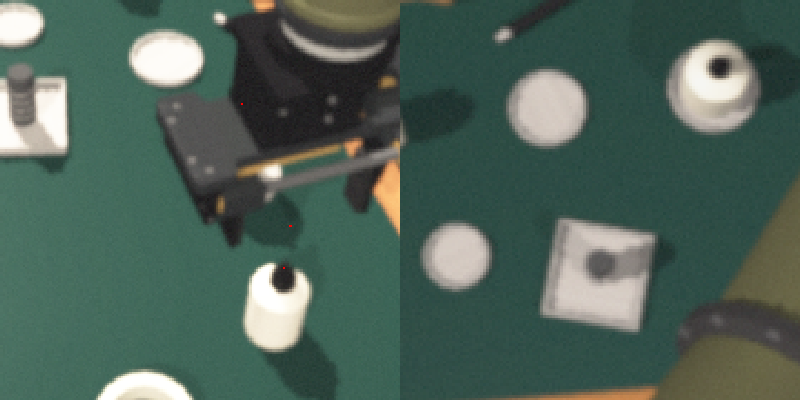

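The side crop shows the fingers astride the medium bottle, nozzle tip at (285,263). The top crop shows the grip standing in the tray at (600,263) and the large bottle centred in its dish.

Emit:
jog_arm --motion '[{"x":-0.15,"y":0,"z":3,"ax":0,"ay":0,"az":0},{"x":0,"y":0,"z":3,"ax":0,"ay":0,"az":0},{"x":0,"y":0,"z":2.5,"ax":0,"ay":0,"az":0},{"x":0,"y":0,"z":1.5,"ax":0,"ay":0,"az":0},{"x":0,"y":0,"z":0.5,"ax":0,"ay":0,"az":0}]'

```text
time_s: 19.5
tool_pos: [0.5749, -0.2956, -0.0066]
tool_rot: [-179.9, -0.1, 89.9]
force: [0.1, 0.0, 1.0]
grip_width: 0.0872
grasp_force: 0.0
```

Emit:
jog_arm --motion '[{"x":0,"y":0,"z":0,"ax":0,"ay":0,"az":0},{"x":0,"y":0,"z":0,"ax":0,"ay":0,"az":0},{"x":0,"y":0,"z":0,"ax":0,"ay":0,"az":0},{"x":0,"y":0,"z":0,"ax":0,"ay":0,"az":0},{"x":0,"y":0,"z":0,"ax":0,"ay":0,"az":0}]' --claw 0.1

```text
time_s: 20.0
tool_pos: [0.5763, -0.2966, -0.0043]
tool_rot: [179.9, 0.0, 89.8]
force: [-0.2, 1.0, -0.0]
grip_width: 0.0547
grasp_force: 0.0
```

Emit:
jog_arm --motion '[{"x":0,"y":0,"z":0,"ax":0,"ay":0,"az":0},{"x":0,"y":0,"z":0,"ax":0,"ay":0,"az":0},{"x":0,"y":0,"z":0,"ax":0,"ay":0,"az":0},{"x":0,"y":0,"z":0,"ax":0,"ay":0,"az":0},{"x":0,"y":0,"z":0,"ax":0,"ay":0,"az":0}]' --claw -1

```text
time_s: 20.5
tool_pos: [0.5763, -0.2965, -0.0046]
tool_rot: [179.9, 0.0, 89.8]
force: [0.8, -0.9, 2.0]
grip_width: 0.0436
grasp_force: 12.0
```

Emit:
jog_arm --motion '[{"x":0,"y":0,"z":-2,"ax":0,"ay":0,"az":0},{"x":0,"y":0,"z":-4,"ax":0,"ay":0,"az":0},{"x":0,"y":0,"z":-4,"ax":0,"ay":0,"az":0},{"x":0,"y":0,"z":-3,"ax":0,"ay":0,"az":0},{"x":0,"y":0,"z":0,"ax":0,"ay":0,"az":0}]'

```text
time_s: 21.0
tool_pos: [0.5779, -0.2983, 0.1297]
tool_rot: [179.6, 0.2, 89.8]
force: [0.7, -0.5, -1.1]
grip_width: 0.0434
grasp_force: 12.0
```

Emit:
jog_arm --motion '[{"x":3.1,"y":0.26,"z":0,"ax":0,"ay":0,"az":0},{"x":3.1,"y":0.26,"z":0,"ax":0,"ay":0,"az":0},{"x":3.1,"y":0.26,"z":0,"ax":0,"ay":0,"az":0},{"x":3.1,"y":0.26,"z":0,"ax":0,"ay":0,"az":0},{"x":3.1,"y":0.26,"z":0,"ax":0,"ay":0,"az":0}]'

```text
time_s: 21.5
tool_pos: [0.588, -0.1401, 0.1234]
tool_rot: [-179.8, -0.0, 89.8]
force: [0.3, -0.3, -1.3]
grip_width: 0.0433
grasp_force: 12.0
```

Emit:
jog_arm --motion '[{"x":3.1,"y":0.26,"z":0,"ax":0,"ay":0,"az":0},{"x":3.1,"y":0.26,"z":0,"ax":0,"ay":0,"az":0},{"x":3.1,"y":0.26,"z":0,"ax":0,"ay":0,"az":0},{"x":3.1,"y":0.26,"z":0,"ax":0,"ay":0,"az":0},{"x":3.1,"y":0.26,"z":0,"ax":0,"ay":0,"az":0}]'

```text
time_s: 22.0
tool_pos: [0.6014, 0.0146, 0.1234]
tool_rot: [-179.8, 0.0, 89.8]
force: [0.7, 0.1, -1.3]
grip_width: 0.0437
grasp_force: 12.0
```

Emit:
jog_arm --motion '[{"x":0,"y":0,"z":0,"ax":0,"ay":0,"az":0},{"x":0,"y":0,"z":0,"ax":0,"ay":0,"az":0},{"x":0,"y":0,"z":3,"ax":0,"ay":0,"az":0},{"x":0,"y":0,"z":3,"ax":0,"ay":0,"az":0},{"x":0,"y":0,"z":2,"ax":0,"ay":0,"az":0}]'

```text
time_s: 22.5
tool_pos: [0.6008, 0.0112, 0.0425]
tool_rot: [-179.8, 0.1, 89.7]
force: [0.7, 1.0, -1.2]
grip_width: 0.0435
grasp_force: 12.0
```

Emit:
jog_arm --motion '[{"x":0,"y":0,"z":0,"ax":0,"ay":0,"az":0},{"x":0,"y":0,"z":0,"ax":0,"ay":0,"az":0},{"x":0,"y":0,"z":0,"ax":0,"ay":0,"az":0},{"x":0,"y":0,"z":0,"ax":0,"ay":0,"az":0},{"x":0,"y":0,"z":0,"ax":0,"ay":0,"az":0}]'

```text
time_s: 23.0
tool_pos: [0.6035, 0.0134, 0.0462]
tool_rot: [179.9, -0.0, 89.8]
force: [-0.4, 0.1, -0.8]
grip_width: 0.0439
grasp_force: 12.0
```

Run:
```python
from h import *
o=env.get_obs(); t=o["tool_pos"]; print(t,o["tool_rot"],o["grip_width"],o["force"])
p=env.camera_params("side"); q=env.camera_params("wrist")
im=env.read_camera("side")[:,:,::-1].copy(); wi=env.read_camera("wrist")[:,:,::-1].copy()
X=[[.6,.013,.008],[t[0],t[1],t[2]+.0046],[t[0],t[1],t[2]+.0046+.083]]
for P,I in((p,im),(q,wi)):
    for u in proj(P,X): cv2.circle(I,tuple(int(round(v)) for v in u),1,(0,0,255),-1)
cv2.imwrite("pics/v9.png",np.hstack([cv2.resize(im[120:260,270:410],(400,400),interpolation=0),cv2.resize(wi[100:300,220:420],(400,400))]))
```

```text
[0.6034671  0.01340134 0.04615136] [ 1.79895641e+02 -2.68889072e-02  8.98299670e+01] 0.04387884823925906 [-0.44067014  0.11245846 -0.81810983]
```

View pics/v9.png

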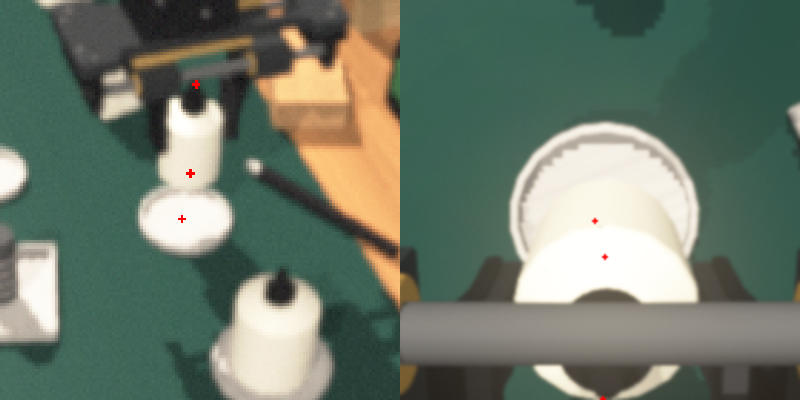

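The medium bottle hangs upright over its dish. Dish centre is at side crop (185,220), and in the wrist crop both centres fall at x≈605. Lowering 4.8 cm.

Emit:
jog_arm --motion '[{"x":0,"y":0,"z":2,"ax":0,"ay":0,"az":0},{"x":0,"y":0,"z":1.5,"ax":0,"ay":0,"az":0},{"x":0,"y":0,"z":0.8,"ax":0,"ay":0,"az":0},{"x":0,"y":0,"z":0.2,"ax":0,"ay":0,"az":0},{"x":0,"y":0,"z":0,"ax":0,"ay":0,"az":0}]'

```text
time_s: 23.6
tool_pos: [0.6026, 0.0133, -0.0001]
tool_rot: [-180.0, 0.0, 89.8]
force: [0.5, 0.1, -0.5]
grip_width: 0.0436
grasp_force: 12.0
```

Emit:
jog_arm --motion '[{"x":0,"y":0,"z":0.1,"ax":0,"ay":0,"az":0},{"x":0,"y":0,"z":0.1,"ax":0,"ay":0,"az":0},{"x":0,"y":0,"z":0,"ax":0,"ay":0,"az":0},{"x":0,"y":0,"z":0,"ax":0,"ay":0,"az":0},{"x":0,"y":0,"z":0,"ax":0,"ay":0,"az":0}]'

```text
time_s: 24.1
tool_pos: [0.6031, 0.0135, -0.0016]
tool_rot: [180.0, -0.0, 89.8]
force: [-0.5, -0.0, 0.3]
grip_width: 0.0435
grasp_force: 12.0
```

Emit:
jog_arm --motion '[{"x":0,"y":0,"z":0,"ax":0,"ay":0,"az":0},{"x":0,"y":0,"z":0,"ax":0,"ay":0,"az":0},{"x":0,"y":0,"z":0,"ax":0,"ay":0,"az":0},{"x":0,"y":0,"z":0,"ax":0,"ay":0,"az":0},{"x":0,"y":0,"z":0,"ax":0,"ay":0,"az":0}]' --claw 0.5

```text
time_s: 24.6
tool_pos: [0.6027, 0.0135, -0.0019]
tool_rot: [180.0, -0.0, 89.8]
force: [-0.0, -0.3, 0.6]
grip_width: 0.0649
grasp_force: 0.0
```

Emit:
jog_arm --motion '[{"x":0,"y":0,"z":-1.5,"ax":0,"ay":0,"az":0},{"x":0,"y":0,"z":-3,"ax":0,"ay":0,"az":0},{"x":0,"y":0,"z":-4,"ax":0,"ay":0,"az":0},{"x":0,"y":0,"z":-2,"ax":0,"ay":0,"az":0},{"x":0,"y":0,"z":0,"ax":0,"ay":0,"az":0}]'

```text
time_s: 25.1
tool_pos: [0.6058, 0.0133, 0.1081]
tool_rot: [179.5, -0.1, 89.8]
force: [0.6, 0.2, -0.7]
grip_width: 0.0653
grasp_force: 0.0
```

Emit:
jog_arm --motion '[{"x":3.3,"y":-2,"z":0,"ax":0,"ay":0,"az":0},{"x":3.3,"y":-2,"z":0,"ax":0,"ay":0,"az":0},{"x":3.3,"y":-2,"z":0,"ax":0,"ay":0,"az":0},{"x":3.3,"y":-2,"z":0,"ax":0,"ay":0,"az":0},{"x":3.3,"y":-2,"z":0,"ax":0,"ay":0,"az":0}]'

```text
time_s: 25.6
tool_pos: [0.5018, 0.1798, 0.1029]
tool_rot: [-180.0, 0.0, 89.8]
force: [1.0, 0.3, 0.9]
grip_width: 0.0654
grasp_force: 0.0
```

Emit:
jog_arm --motion '[{"x":3.3,"y":-2,"z":0,"ax":0,"ay":0,"az":0},{"x":3.2,"y":-2,"z":0,"ax":0,"ay":0,"az":0},{"x":3.1,"y":-1.9,"z":0,"ax":0,"ay":0,"az":0},{"x":0,"y":0,"z":0,"ax":0,"ay":0,"az":0},{"x":0,"y":0,"z":0,"ax":0,"ay":0,"az":0}]'

```text
time_s: 26.1
tool_pos: [0.4438, 0.2752, 0.1028]
tool_rot: [-180.0, 0.0, 90.0]
force: [0.8, -1.1, 0.7]
grip_width: 0.0654
grasp_force: 0.0
```

Emit:
jog_arm --motion '[{"x":0,"y":0,"z":0,"ax":0,"ay":0,"az":0},{"x":0,"y":0,"z":0,"ax":0,"ay":0,"az":0},{"x":0,"y":0,"z":0,"ax":0,"ay":0,"az":0},{"x":0,"y":0,"z":0,"ax":0,"ay":0,"az":0},{"x":0,"y":0,"z":0,"ax":0,"ay":0,"az":0}]'

```text
time_s: 26.6
tool_pos: [0.4447, 0.2745, 0.1031]
tool_rot: [180.0, -0.0, 89.8]
force: [0.3, -0.1, 1.2]
grip_width: 0.0652
grasp_force: 0.0
```

Run:
```python
from h import *
o=env.get_obs(); t=o["tool_pos"]; print(t,o["tool_rot"],o["grip_width"],o["force"])
p=env.camera_params("side")
im=env.read_camera("side")[:,:,::-1].copy(); ti=env.read_camera("top")[:,:,::-1].copy()
X=[[.4445,.275,.074],t+[0,0,.03],[.603,.0135,.086]]
for u in proj(p,X): im[int(round(u[1])),int(round(u[0]))]=(0,0,255)
cv2.imwrite("pics/v10.png",np.hstack([cv2.resize(im[60:220,190:350],(400,400),interpolation=0),cv2.resize(ti[140:280,260:400],(400,400),interpolation=0)]))
```

```text
[0.44471173 0.27454551 0.10307328] [ 1.79996045e+02 -1.11019564e-03  8.97877360e+01] 0.06516675746728089 [ 0.26565191 -0.09270963  1.22561727]
```

View pics/v10.png

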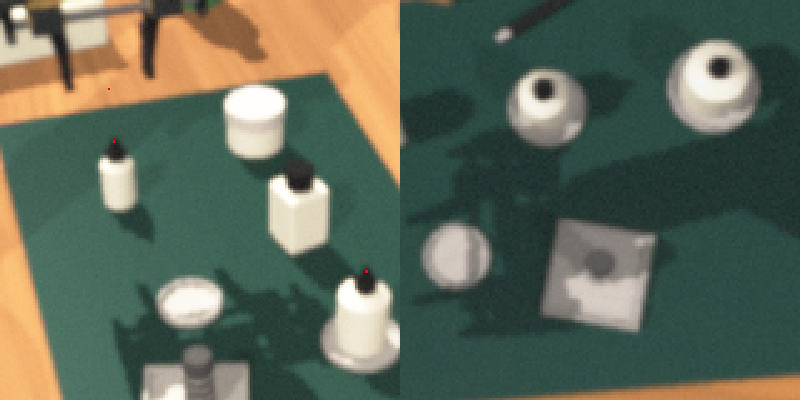

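The fingers are centred over the small bottle (side crop (110,83), nozzle (115,143)). The medium and large bottles stand in their dishes, and the jar and square bottle haven't moved.

Emit:
jog_arm --motion '[{"x":0,"y":0,"z":3,"ax":0,"ay":0,"az":0},{"x":0,"y":0,"z":3,"ax":0,"ay":0,"az":0},{"x":0,"y":0,"z":3,"ax":0,"ay":0,"az":0},{"x":0,"y":0,"z":2,"ax":0,"ay":0,"az":0},{"x":0,"y":0,"z":0.7,"ax":0,"ay":0,"az":0}]'

```text
time_s: 27.2
tool_pos: [0.4429, 0.2738, -0.0161]
tool_rot: [-179.8, 0.2, 89.8]
force: [0.2, 0.4, 0.9]
grip_width: 0.0653
grasp_force: 0.0
```

Emit:
jog_arm --motion '[{"x":0,"y":0,"z":0,"ax":0,"ay":0,"az":0},{"x":0,"y":0,"z":0,"ax":0,"ay":0,"az":0},{"x":0,"y":0,"z":0,"ax":0,"ay":0,"az":0},{"x":0,"y":0,"z":0,"ax":0,"ay":0,"az":0},{"x":0,"y":0,"z":0,"ax":0,"ay":0,"az":0}]' --claw -0.1

```text
time_s: 27.7
tool_pos: [0.445, 0.2754, -0.0132]
tool_rot: [179.9, -0.1, 89.8]
force: [0.7, -0.1, -0.2]
grip_width: 0.0404
grasp_force: 0.0
```

Emit:
jog_arm --motion '[{"x":0,"y":0,"z":0,"ax":0,"ay":0,"az":0},{"x":0,"y":0,"z":0,"ax":0,"ay":0,"az":0},{"x":0,"y":0,"z":0,"ax":0,"ay":0,"az":0},{"x":0,"y":0,"z":0,"ax":0,"ay":0,"az":0},{"x":0,"y":0,"z":0,"ax":0,"ay":0,"az":0}]' --claw -1

```text
time_s: 28.2
tool_pos: [0.4446, 0.275, -0.0137]
tool_rot: [180.0, -0.0, 89.8]
force: [-0.7, -0.3, 2.7]
grip_width: 0.0314
grasp_force: 12.0
```

Emit:
jog_arm --motion '[{"x":0,"y":0,"z":-2,"ax":0,"ay":0,"az":0},{"x":0,"y":0,"z":-3,"ax":0,"ay":0,"az":0},{"x":0,"y":0,"z":0,"ax":0,"ay":0,"az":0},{"x":-2.4,"y":0.4,"z":0,"ax":0,"ay":0,"az":0},{"x":-2.4,"y":0.4,"z":0,"ax":0,"ay":0,"az":0}]'

```text
time_s: 28.7
tool_pos: [0.4519, 0.2268, 0.0356]
tool_rot: [-180.0, 0.0, 90.0]
force: [0.2, -0.7, 0.5]
grip_width: 0.0312
grasp_force: 12.0
```

Emit:
jog_arm --motion '[{"x":-2.5,"y":0.4,"z":0,"ax":0,"ay":0,"az":0},{"x":-2.5,"y":0.4,"z":0,"ax":0,"ay":0,"az":0},{"x":-2.5,"y":0.4,"z":0,"ax":0,"ay":0,"az":0},{"x":-2.5,"y":0.4,"z":0,"ax":0,"ay":0,"az":0},{"x":-2.25,"y":0.35,"z":0,"ax":0,"ay":0,"az":0}]'

```text
time_s: 29.2
tool_pos: [0.4711, 0.1029, 0.0354]
tool_rot: [-180.0, 0.0, 89.8]
force: [0.9, -0.7, -1.1]
grip_width: 0.0314
grasp_force: 12.0
```

Emit:
jog_arm --motion '[{"x":0,"y":0,"z":0,"ax":0,"ay":0,"az":0},{"x":0,"y":0,"z":0,"ax":0,"ay":0,"az":0},{"x":0,"y":0,"z":0,"ax":0,"ay":0,"az":0},{"x":0,"y":0,"z":0,"ax":0,"ay":0,"az":0},{"x":0,"y":0,"z":0,"ax":0,"ay":0,"az":0}]'

```text
time_s: 29.7
tool_pos: [0.4713, 0.1052, 0.0359]
tool_rot: [-180.0, -0.0, 89.9]
force: [-0.0, -0.5, -0.5]
grip_width: 0.0315
grasp_force: 12.0
```

Run:
```python
from h import *
o=env.get_obs(); t=o["tool_pos"]; print(t,o["tool_rot"],o["grip_width"],o["force"])
p=env.camera_params("side"); q=env.camera_params("wrist")
im=env.read_camera("side")[:,:,::-1].copy(); wi=env.read_camera("wrist")[:,:,::-1].copy()
X=[[.47,.1045,.008],[t[0],t[1],t[2]+.0137],[t[0],t[1],t[2]+.0137+.074]]
for P,I in((p,im),(q,wi)):
    for u in proj(P,X): cv2.circle(I,tuple(int(round(v)) for v in u),1,(0,0,255),-1)
cv2.imwrite("pics/v11.png",np.hstack([cv2.resize(im[110:230,210:330],(400,400),interpolation=0),cv2.resize(wi[100:300,220:420],(400,400))]))
```

```text
[0.47130715 0.10516891 0.0359483 ] [-1.79996191e+02 -1.08562158e-03  8.99223779e+01] 0.03154951029523713 [-0.04658556 -0.48200994 -0.48976445]
```

View pics/v11.png

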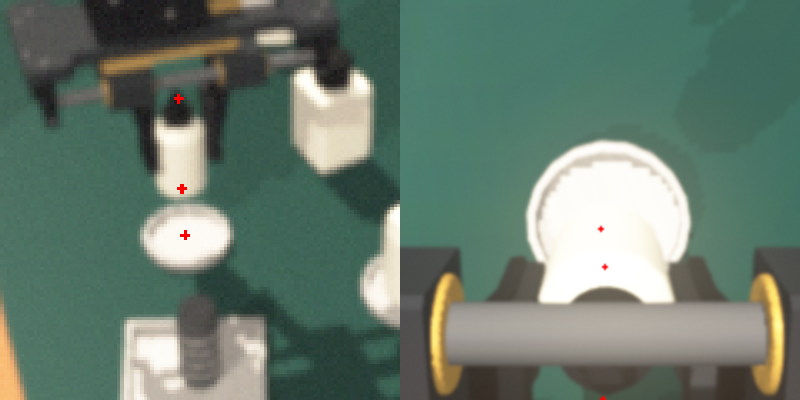

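The small bottle is upright and lined up with its dish (dish centre at side crop (186,238), bottle axis x≈181–185). Lowering.

Emit:
jog_arm --motion '[{"x":0,"y":0.1,"z":2,"ax":0,"ay":0,"az":0},{"x":0,"y":0,"z":1.5,"ax":0,"ay":0,"az":0},{"x":0,"y":0,"z":0.7,"ax":0,"ay":0,"az":0},{"x":0,"y":0,"z":0.2,"ax":0,"ay":0,"az":0},{"x":0,"y":0,"z":0,"ax":0,"ay":0,"az":0}]'

```text
time_s: 30.3
tool_pos: [0.4726, 0.1043, -0.0078]
tool_rot: [180.0, 0.0, 89.8]
force: [-0.1, -0.3, -0.8]
grip_width: 0.0313
grasp_force: 12.0
```

Emit:
jog_arm --motion '[{"x":0,"y":0,"z":0.1,"ax":0,"ay":0,"az":0},{"x":0,"y":0,"z":0.1,"ax":0,"ay":0,"az":0},{"x":0,"y":0,"z":0,"ax":0,"ay":0,"az":0},{"x":0,"y":0,"z":0,"ax":0,"ay":0,"az":0},{"x":0,"y":0,"z":0,"ax":0,"ay":0,"az":0}]'

```text
time_s: 30.8
tool_pos: [0.4726, 0.1044, -0.0098]
tool_rot: [180.0, -0.0, 89.8]
force: [-0.2, 0.3, -1.2]
grip_width: 0.0317
grasp_force: 12.0
```

Emit:
jog_arm --motion '[{"x":0,"y":0,"z":0.1,"ax":0,"ay":0,"az":0},{"x":0,"y":0,"z":0,"ax":0,"ay":0,"az":0},{"x":0,"y":0,"z":0,"ax":0,"ay":0,"az":0},{"x":0,"y":0,"z":0,"ax":0,"ay":0,"az":0},{"x":0,"y":0,"z":0,"ax":0,"ay":0,"az":0}]'

```text
time_s: 31.3
tool_pos: [0.4727, 0.1044, -0.0107]
tool_rot: [180.0, -0.0, 89.8]
force: [-0.3, 0.1, 3.2]
grip_width: 0.0313
grasp_force: 12.0
```

Emit:
jog_arm --motion '[{"x":0,"y":0,"z":0,"ax":0,"ay":0,"az":0},{"x":0,"y":0,"z":0,"ax":0,"ay":0,"az":0},{"x":0,"y":0,"z":0,"ax":0,"ay":0,"az":0},{"x":0,"y":0,"z":0,"ax":0,"ay":0,"az":0},{"x":0,"y":0,"z":0,"ax":0,"ay":0,"az":0}]' --claw 0.3

```text
time_s: 31.8
tool_pos: [0.4724, 0.1043, -0.011]
tool_rot: [-180.0, 0.0, 89.8]
force: [-0.2, 0.0, 0.0]
grip_width: 0.0553
grasp_force: 0.0
```

Emit:
jog_arm --motion '[{"x":0,"y":0,"z":-1.5,"ax":0,"ay":0,"az":0},{"x":0,"y":0,"z":-3,"ax":0,"ay":0,"az":0},{"x":0,"y":0,"z":-4,"ax":0,"ay":0,"az":0},{"x":0,"y":0,"z":-4,"ax":0,"ay":0,"az":0},{"x":0,"y":0,"z":-4,"ax":0,"ay":0,"az":0}]'

```text
time_s: 32.3
tool_pos: [0.4722, 0.1041, 0.1556]
tool_rot: [180.0, -0.0, 89.8]
force: [1.4, 0.9, -0.2]
grip_width: 0.0565
grasp_force: 0.0
```

Emit:
jog_arm --motion '[{"x":4,"y":0,"z":0,"ax":0,"ay":0,"az":0},{"x":4,"y":0,"z":0,"ax":0,"ay":0,"az":0},{"x":4,"y":0,"z":0,"ax":0,"ay":0,"az":0},{"x":4,"y":0,"z":0,"ax":0,"ay":0,"az":0},{"x":0,"y":0,"z":0,"ax":0,"ay":0,"az":0}]'

```text
time_s: 32.8
tool_pos: [0.471, 0.2712, 0.1535]
tool_rot: [-180.0, -0.1, 90.4]
force: [-0.3, -0.2, 0.2]
grip_width: 0.0567
grasp_force: 0.0
```

Emit:
jog_arm --motion '[{"x":0,"y":0,"z":0,"ax":0,"ay":0,"az":0},{"x":0,"y":0,"z":0,"ax":0,"ay":0,"az":0},{"x":0,"y":0,"z":0,"ax":0,"ay":0,"az":0},{"x":0,"y":0,"z":0,"ax":0,"ay":0,"az":0},{"x":0,"y":0,"z":0,"ax":0,"ay":0,"az":0}]'

```text
time_s: 33.3
tool_pos: [0.4732, 0.2636, 0.1543]
tool_rot: [180.0, -0.0, 89.8]
force: [-0.1, -0.0, 0.7]
grip_width: 0.0566
grasp_force: 0.0
```

Run:
```python
from h import *
o=env.get_obs(); print(o["tool_pos"],o["time_s"],o["joint_velocities"].round(2))
im=env.read_camera("side")[:,:,::-1].copy()
cv2.imwrite("pics/v12.png",cv2.resize(im[80:300,210:430],(600,600),interpolation=0))
```

```text
[0.47316838 0.26362381 0.15428006] 33.3 [-0.09  0.21 -0.25 -0.24 -0.13 -0.04 -0.06]
```

View pics/v12.png

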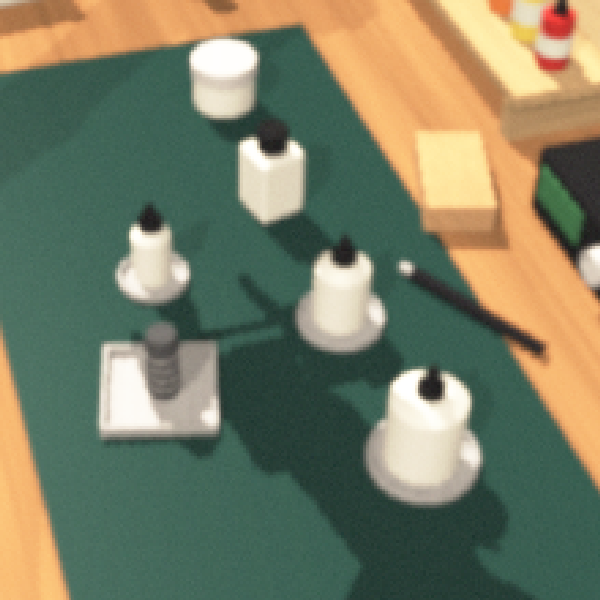

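The grip stands in the tray at (160,365). The small, medium and large bottles stand upright in their dishes at (152,270), (341,315) and (424,460), and the jar and square bottle are where they started. Handing in.

```bash
python3 -c "
from cell import env
print(env.sign_off())"
```

```text
the job is handed in; nothing more can be done
None
```

I handed the job in at about 33 s: the last side view showed the grip upright in the tray, each ink bottle upright in its own-size dish, and the jar and square bottle still standing in place, but sign-off returned no verdict, so I can't confirm it passed.

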